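# Lay the spanner and the tweezers in the instrument tray

### The job

Put two of the flame photometer's service tools away in the grey L-shaped tray: lay the steel spanner flat in the long compartment on the tray's left, which runs away from you, and the steel tweezers flat in the narrow compartment along the tray's front edge, at right angles to it. Each tool must lie lengthwise on the bottom of its compartment; either end may point either way.

Things in the scene. Friction and masses are not known exactly. Their poses are not given: they have to be found in the camera images.
- long_bay (a point): Middle of the floor (3 mm above the worktop) of the long left compartment of a fixed grey tray: inside 204 mm along its x by 52 mm along its y; z up. Walls 6 mm thick, 15 mm high, open to the floor at mid-length (70 mm finger gaps). Takes the spanner, along x. A monitor stands behind the work (nearest corner x 0.54, y -0.06): cross between tools and tray at x under 0.45.
- front_bay (a point): Middle of the floor (3 mm above the worktop) of the same tray's narrow front compartment, right of the long one and square to it: inside 154 mm along its y by 44 mm along its x; z up; same walls, 70 mm finger gaps at mid-length. Takes the tweezers, along y. Behind it lies a wider third compartment, with a roll of stickers (52 mm across, 22 mm high) at its right end; nothing goes there.
- spanner: Steel spanner, 173 mm long, 28 mm wide at its heads, 6 mm thick, about 0.1 kg, lying flat. Origin: its middle, on the underside; y along it to the ring end, open jaw at -y, z up. Straight shank 12 mm wide from y -51 to 63 mm: grip it at the origin, closing along x. In the same row, about 9 cm apart, lie the tweezers, a red screwdriver and a marker.
- tweezers: Slim pointed steel tweezers, rigid (they do not bend), 128 mm long, 12 mm wide, 9 mm thick, 0.03 kg, lying flat. Origin: middle of length and width, on the underside; y along its length, z up. Grip across the 12 mm width at the origin, closing along x.

How it is judged (in metres and radians):
At the end, for the whole second after the job is handed in: Both tools lie still and flat (within 7 deg) on the tray's floor, lengthwise in their own compartments: spanner within 16 mm across and 20 mm along of the long one's centre and 14 deg of its length, tweezers within 20 mm both ways of the front one's centre and 17 deg of its length (y of spanner in the frame of long_bay between -0.016 and 0.016 m and x of spanner in the frame of long_bay between -0.02 and 0.02 m and z of spanner in the frame of long_bay between -0.005 and 0.004 m and angle between the y axis of spanner and the x axis of long_bay, either way round below 0.25 rad and angle between each of spanner, tweezers's own z axis and vertical below 0.12 rad and linear speed of each of spanner, tweezers below 0.02 m/s and x of tweezers in the frame of front_bay between -0.02 and 0.02 m and y of tweezers in the frame of front_bay between -0.02 and 0.02 m and z of tweezers in the frame of front_bay between -0.005 and 0.004 m and angle between the y axis of tweezers and the y axis of front_bay, either way round below 0.3 rad); the robot touches nothing.
It also fails if it takes over 59 s, if anything falls off the work surface, if the arm or the gripper's body presses on something with over 40 N, if the wrist force passes 120 N, or if a joint passes its speed limit or range.

### The arm

A 6-joint arm with a two-finger parallel gripper is mounted at the origin on a cart in front of the work surface, level with it; the furniture and walls round the work are solid. World frame = base frame: x ahead of the robot, y to its left, z up, the work surface at z = 0. Lengths are in mm, angles in rad, forces in N, time in s.
With the tool pointing down it reaches from about 300 to 825 mm from the base axis. Payload 5.4 kg.
Tool frame: the origin (TCP) lies on the centre line of the jaws, within the pads' length; the fingertips stand 19 mm ahead of it and the grasp point (between the pads) is the TCP; x points along the fingers, y is the direction in which the jaws open and shut, and the axes are right-handed (so a half turn about x gives the same grasp; the last joint's range is limited). The gripper opens to 92 mm and grips with 3 to 60 N. Pads are 20 mm wide; open, the fingers measure 128 mm over their backs; the gripper's body (75 mm by 189 mm) begins 69 mm behind the grasp point.
Start: joints at [1.041, 0.158, 1.597, -0, 1.386, -0.21], TCP at [180.776, 545.826, 233.601] pointing down, gripper open.
Joint ranges: [-2.91, 2.91], [-0.94, 2.29], [0.18, 2.7], [-1.29, 4.43], [0.17, 2.64], [-3, 3]. Speed limits (rad/s): [2.57, 2.57, 3.14, 3.14, 3.14, 3.14].

### API

Orientations are given as a rotation vector (axis times angle).
In Python, from bench import sense, viewer, bot gives the robot as it stands.
- The arm moves only by the tool apply_moves, never from a script. Its argument "rows" is a list of rows, each a list of 5 numbers: the finger opening in cm, from 0 to 9.19, then the shift along the tool's x, y, z in cm, then the turn about the tool's x in rad. A call has 1 to 5 rows; each row shifts and turns the pose as measured when the row begins, along the tool's axes as they then stand; what a row does not reach is not made up. A row lasts 1/12 s, in which the tool goes at most 41.7 mm and 7.16 degrees, less where a joint would pass 70% of its speed; a pose out of reach is approached as far as the arm can. A call is refused whole if a number of a shift passes 4.17 or a number of a turn 0.125, either way. A call with a gripper value outside its range is refused whole. The fingers move at their own pace and stop on an object; the grip force is fixed at half the most. Time passes only in rows, so rows that do not move let the fingers close. It gives the time, the measured TCP pose, the force and the opening at its end, in the units of the state.
- sense(): the state, without advancing time (a new reading comes with each control period).
- viewer.grab_frame(name): name is "scene" or "top" or "wrist"; returns a dict with "pixels" (420x560x3 uint8, red, green, blue), "fov_y" (degrees; the focal length in pixels is half the picture's height over the tangent of half this angle, whatever the lens; pixels are square), "cx", "cy" (the principal point, pixels), "xyz" and "rotation" of the camera in the world; the wrist camera has in their place "tool_from_camera" (4x4, takes a point from camera to tool coordinates, whose origin is the TCP and whose axes are the tool frame's). Camera axes: x right, y down, z forward; pixel columns grow to the right and rows downward; lengths in mm; the calibration is good to about 2 mm. A picture is of the moment at which its call begins: read the wrist's pose just before it. There is no depth.
- bot.sign_off(): hands the job in, once; it reports no verdict.
Trained networks look in a picture, given as the dict that the camera call returned (one of the last four; its "shot" number tells which), for a name from the list of things; names that differ only in an ending like _2 or _b are one class to them, and where a whole thing is asked for, a point or a joint stands for the part that bears it (a point fixed in the world has none). Each returns a list of dicts, best first, with "confidence" (0 to 1); they miss things now and then, are a little off and sometimes report something else, mostly with a low value. They report only what shows in the picture. A call takes as long as a camera call.
- viewer.find_in(name, picture): "point" ([x, y, z] in mm, in the coordinates of the camera as it stood for that picture, good to about 4 mm: the middle of the surface that is visible of it).
The state is a dict: "t": time; "q": joint angles; "qvel": joint speeds; "tau": joint torques, N m; "tcp_pos": TCP position; "ee_rot": TCP orientation; "force": force on the tool from outside, world axes, zero at the start; "wrist_torque": the same for the moment, N m; "opening": finger opening in mm.
Only numpy, scipy, OpenCV 4.12 (cv2) and the standard library are available. Lean on these libraries where they do the work, as an engineer would, in place of code of your own. Each camera call takes 0.05 s, during which the arm holds its last target.

## Working session

There is one attempt and no reset: what is moved stays moved. The work goes in short steps, Python scripts to look and compute and a tool call to move; the robot and the scene stay as the last step left them, time stands still between calls to the robot, and variables do not carry over. Pictures are saved under pics/ and viewed, and the job is handed in when it is done.

Besides the shell and the picture viewer there is one more tool, called after "Emit:" as name(argument=value, ...) on one line, values as JSON. apply_moves: Moves the arm, as the interface text tells. Its arguments: {"type":"object","properties":{"rows":{"type":"array","items":{"type":"array","items":{"type":"number"}}}},"required":["rows"]}

```bash
mkdir -p pics; ls; python3 - <<'E'
from bench import sense, viewer, bot
import cv2, pickle
print(sense())
for n in ["top","scene","wrist"]:
    f=viewer.grab_frame(n)
    cv2.imwrite(f"pics/{n}0.png",f["pixels"][:,:,::-1])
    pickle.dump(f,open(f"{n}0.pkl","wb"))
    print(n,{k:v for k,v in f.items() if k!="pixels"})
    for o in ["spanner","tweezers"]:
        print(o,viewer.find_in(o,f))
E
```

```text
pics
{'t': 0.0, 'q': array([ 1.04087751e+00,  1.59003211e-01,  1.59820826e+00,  4.83457842e-07,
        1.38620386e+00, -2.10123380e-01]), 'qvel': array([-7.51369650e-05, -9.03020143e-04, -5.42711489e-04, -7.09854365e-05,
        1.12935923e-03,  1.49072362e-03]), 'tau': array([ 1.09965833e-03, -3.85558248e+01, -3.22117460e+01,  7.02888868e-02,
        3.75922315e-02, -1.17231298e-04]), 'tcp_pos': array([180.4956907 , 545.32250898, 232.65664804]), 'ee_rot': array([ 0.24965667,  1.55684706, -0.25233528]), 'force': array([ 0.87726746, -0.48887468, -1.03490441]), 'wrist_torque': array([-0.02999891, -0.01854849, -0.01508428]), 'opening': 91.6841900460981}
top {'fov_y': 43.123894024644706, 'cx': 275.5783141167702, 'cy': 217.1582162628312, 'xyz': array([ 219.29900316,  120.29892655, 1065.01885821]), 'rotation': array([-2.05442583,  2.16311081, -0.23696658]), 'shot': 1}
spanner [{'point': [107.7, 16.1, 1079.4], 'confidence': 0.67}]
tweezers [{'point': [371.2, 13.4, 1080.5], 'confidence': 0.59}]
scene {'fov_y': 44.463115112271936, 'cx': 276.7308416699128, 'cy': 211.58750276667638, 'xyz': array([-144.27650403, -912.1535032 ,  617.06548378]), 'rotation': array([-1.97264167,  0.56567672, -0.32608599]), 'shot': 2}
spanner [{'point': [22.8, 63.0, 1234.9], 'confidence': 0.78}]
tweezers [{'point': [162.6, 165.0, 1038.1], 'confidence': 0.78}]
wrist {'fov_y': 66.93037386834912, 'cx': 280.3606605067897, 'cy': 209.23104760437744, 'tool_from_camera': array([[ 2.55232011e-04, -2.94810488e-01,  9.55555708e-01,
        -1.50908737e+02],
       [ 9.99999966e-01,  2.79215268e-05, -2.58488795e-04,
         9.65948598e-01],
       [ 4.95246335e-05,  9.55555742e-01,  2.94810485e-01,
        -8.30766176e+01],
       [ 0.00000000e+00,  0.00000000e+00,  0.00000000e+00,
         1.00000000e+00]]), 'shot': 3}
spanner []
tweezers []
```

View pics/top0.png

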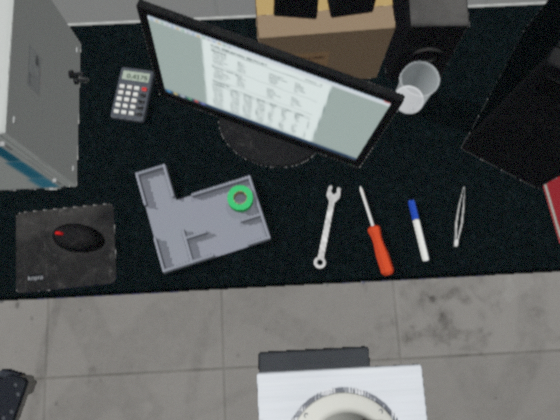

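View pics/scene0.png

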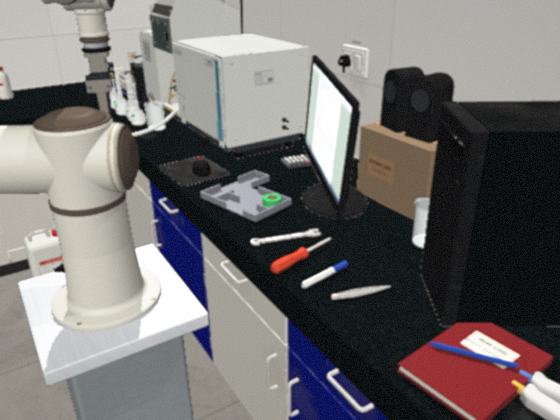

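View pics/wrist0.png

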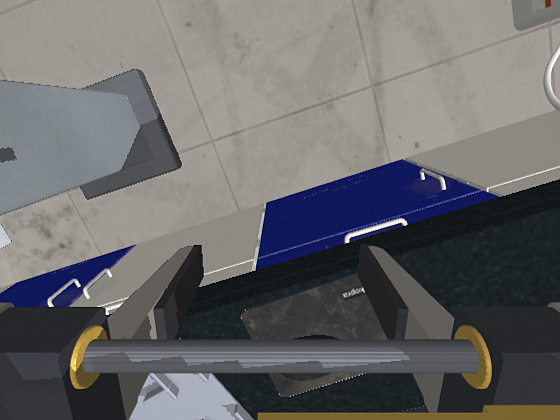

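```bash
cat > h.py <<'E'
import numpy as np, cv2, pickle
from scipy.spatial.transform import Rotation as R
def cam(f, st=None):
    fl=f["pixels"].shape[0]/2/np.tan(np.radians(f["fov_y"])/2)
    if "xyz" in f: return fl,R.from_rotvec(f["rotation"]).as_matrix(),np.array(f["xyz"])
    T=f["tool_from_camera"]; Rt=R.from_rotvec(st["ee_rot"]).as_matrix()
    return fl,Rt@T[:3,:3],Rt@T[:3,3]+st["tcp_pos"]
def unproj(f,uv,z,st=None):
    fl,Rm,c=cam(f,st)
    d=Rm@np.array([(uv[0]-f["cx"])/fl,(uv[1]-f["cy"])/fl,1.0])
    return c+d*(z-c[2])/d[2]
def proj(f,p,st=None):
    fl,Rm,c=cam(f,st); q=Rm.T@(np.array(p,float)-c)
    return np.array([f["cx"]+fl*q[0]/q[2],f["cy"]+fl*q[1]/q[2]])
def towrld(f,p,st=None):
    fl,Rm,c=cam(f,st); return c+Rm@np.array(p)
E
python3 - <<'E'
from h import *
f=pickle.load(open("top0.pkl","rb")); s=pickle.load(open("scene0.pkl","rb"))
for fr,a,b in [(f,[107.7,16.1,1079.4],[371.2,13.4,1080.5]),(s,[22.8,63,1234.9],[162.6,165,1038.1])]:
    print(towrld(fr,a).round(),towrld(fr,b).round())
print("base",proj(f,[0,0,0]),"tcp",proj(f,[180,545,232]), proj(s,[180,545,232]))
for n,uv,z in [("sp jaw",(335,187),6),("sp ring",(320,265),6),("tw",(463,187),5),("tw",(456,246),5)]:
    print(n,unproj(f,uv,z).round(1))
im=f["pixels"][:,:,::-1]
cv2.imwrite("pics/tray0.png",cv2.resize(im[155:280,125:285],None,fx=5,fy=4.8*5/4.8,interpolation=cv2.INTER_CUBIC)[:600])
cv2.imwrite("pics/tools0.png",cv2.resize(im[175:285,305:485],None,fx=4.4,fy=4.4,interpolation=cv2.INTER_CUBIC)[:600])
E
```

```text
[431.   1.   8.] [ 420. -263.    7.]
[427.  -1.   6.] [ 431. -263.    1.]
base [345.36680785 451.05696305] tcp [ -5.33803836 376.17486979] [106.64190456 110.4340015 ]
sp jaw [510.3 -18.6   6. ]
sp ring [350.4  23.6   6. ]
tw [ 497.  -283.3    5. ]
tw [ 374.8 -253.4    5. ]
```

```bash
ls pics
```

```text
scene0.png
tools0.png
top0.png
tray0.png
wrist0.png
```

View pics/tray0.png

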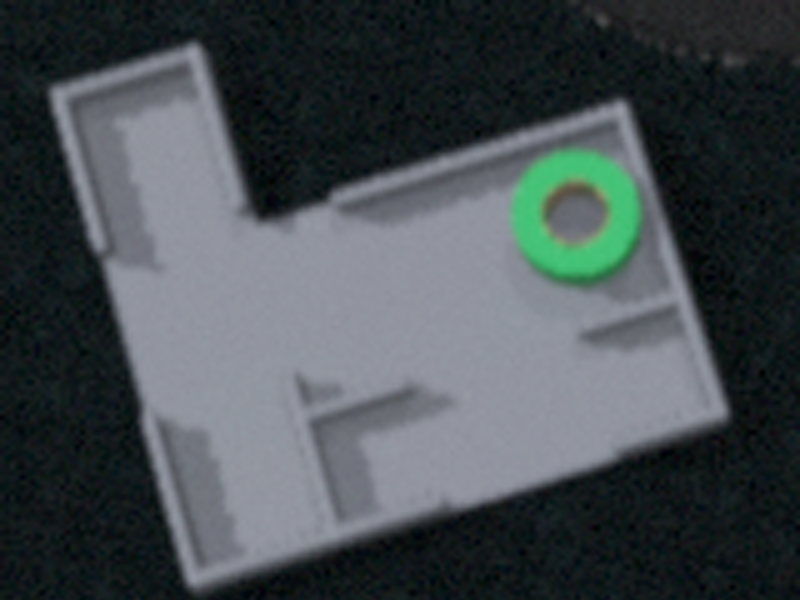

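View pics/tools0.png

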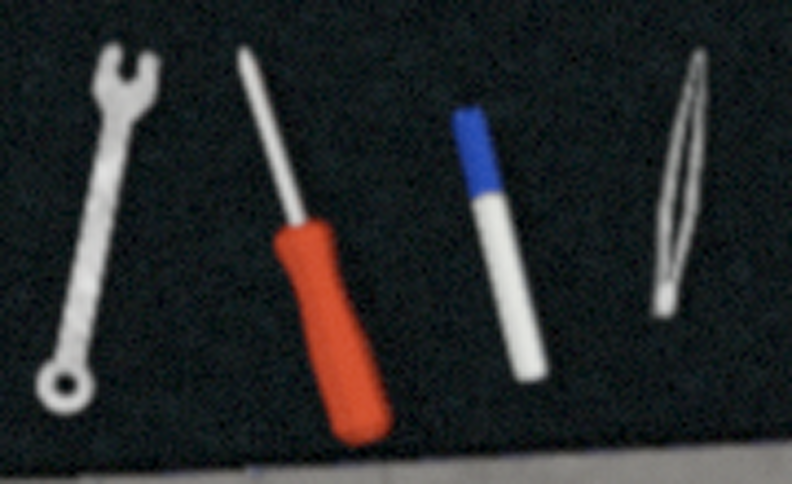

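```bash
python3 - <<'E'
from h import *
f=pickle.load(open("top0.pkl","rb"))
P=np.array([(195,588),(50,90),(198,43),(730,415),(624,100)])/5+[125,155]
for z in (15,18):
    W=np.array([unproj(f,p,z)[:2] for p in P])
    # tray local: origin near-left outer corner; x away, y left
    L=np.array([(0,0),(216,0),(216,-64),(0,-224)])
    A=W[:4]; ca=A.mean(0); cl=L.mean(0)
    H=(L-cl).T@(A-ca); U,S,Vt=np.linalg.svd(H); Rm=(U@Vt).T
    t=ca-Rm@cl
    print(z,"yaw",np.arctan2(Rm[1,0],Rm[0,0]),"res",(A-(L@Rm.T+t)).round(1).tolist())
    print("sizes",np.linalg.norm(W[1]-W[0]),np.linalg.norm(W[2]-W[1]),np.linalg.norm(W[3]-W[0]))
    print("long",Rm@[108,-32]+t,"front",Rm@[6+22,-(6+52+6+77)]+t)
    lc=Rm@[108,-32]+t;fc=Rm@[28,-141]+t
    print(proj(f,[*lc,3]),proj(f,[*fc,3]),((proj(f,[*lc,3])-[125,155])*5),((proj(f,[*fc,3])-[125,155])*5))
# tools
Q={"jaw":(125,50),"ring":(65,412),"shA":(118,120),"shB":(72,345),"twtip":(702,48),"twend":(664,316)}
for k,v in Q.items():
    print(k,unproj(f,np.array(v)/4.4+[305,175],6 if k[0]!='t' else 5).round(1))
E
```

```text
15 yaw 0.2679250326153919 res [[-0.1, -1.1], [0.4, 0.1], [0.6, 0.8], [-0.9, 0.2]]
sizes 216.76088721834248 63.41500686244367 222.5951561567714
long [462.83139422 332.39744381] front [414.54129851 206.1078296 ]
[165.43315019 218.26192953] [227.92568787 238.35961473] [202.16575093 316.30964763] [514.62843933 416.79807365]
18 yaw 0.2679250326153917 res [[0.3, -1.2], [0.1, -0.2], [0.3, 0.7], [-0.7, 0.7]]
sizes 216.141581520572 63.23382438262436 221.9591814185561
long [462.10534545 331.90166521] front [413.81524974 205.612051  ]
[165.67833057 218.59612861] [228.18161349 238.6993758 ] [203.39165287 317.98064307] [515.90806745 418.49687902]
jaw [511.9 -15.4   6. ]
ring [343.2  24.6   6. ]
shA [478.2  -9.6   6. ]
shB [373.6  19.2   6. ]
twtip [ 499.2 -286.8    5. ]
twend [ 373.2 -253.     5. ]
```

```bash
cat > plan.py <<'E'
import sys
from h import *
from bench import sense
def plan(x,y,z,yaw=None,step=38,turn=0.12,show=True):
    """yaw: world angle of tool y axis (mod pi)"""
    s=sense(); Rt=R.from_rotvec(s["ee_rot"]).as_matrix(); ty=Rt[:,1]
    y0=np.arctan2(ty[1],ty[0]); print("t",round(s["t"],2),"tcp",s["tcp_pos"].round(1),"yaw",round(y0,3),"down",Rt[:,0].round(3),"q6",s["q"][5].round(2),"F",s["force"].round(1),"op",round(s["opening"],1))
    dy=0
    if yaw is not None: dy=(yaw-y0+np.pi/2)%np.pi-np.pi/2
    d=np.array([x,y,z])-s["tcp_pos"]; n=int(max(np.ceil(np.linalg.norm(d)/step),np.ceil(abs(dy)/turn),1))
    print("dist",d.round(1),"dyaw",round(dy,3),"n",n)
    Rc=Rt.copy()
    for i in range(n):
        v=Rc.T@d/n/10; print([round(float(a),2) for a in v], round(-dy/n,3))
        Rc=Rc@R.from_rotvec([-dy/n,0,0]).as_matrix()
if __name__=="__main__":
    plan(*map(float,sys.argv[1:]))
E
python3 plan.py 427 4.5 160 1.306
```

```text
t 0.45 tcp [180.7 545.8 233.5] yaw 1.251 down [-0. -0. -1.] q6 -0.21 F [0.1 1.  0.9] op 91.8
dist [ 246.3 -541.3  -73.5] dyaw 0.055 n 16
[0.46, -2.73, 2.52] -0.003
[0.46, -2.74, 2.52] -0.003
[0.46, -2.74, 2.51] -0.003
[0.46, -2.75, 2.5] -0.003
[0.46, -2.76, 2.49] -0.003
[0.46, -2.77, 2.48] -0.003
[0.46, -2.78, 2.47] -0.003
[0.46, -2.79, 2.46] -0.003
[0.46, -2.8, 2.45] -0.003
[0.46, -2.8, 2.44] -0.003
[0.46, -2.81, 2.43] -0.003
[0.46, -2.82, 2.42] -0.003
[0.46, -2.83, 2.41] -0.003
[0.46, -2.84, 2.4] -0.003
[0.46, -2.85, 2.39] -0.003
[0.46, -2.85, 2.38] -0.003
```

Emit:
apply_moves(rows=[[6,0.4,-2.75,2.5,0],[6,0.4,-2.75,2.5,0],[6,0.4,-2.75,2.5,0],[6,0.4,-2.75,2.5,0],[6,0.4,-2.75,2.5,0]])

```text
t: 0.87
tcp_pos: [256.4, 375.8, 212.7]
ee_rot: [0.246, 1.557, -0.239]
force: [0.1, 0.4, 0.4]
opening: 61.0
```

Emit:
apply_moves(rows=[[6,0.4,-2.75,2.5,0],[6,0.4,-2.75,2.5,0],[6,0.4,-2.75,2.5,0],[6,0.4,-2.75,2.5,0],[6,0.4,-2.75,2.5,0]])

```text
t: 1.28
tcp_pos: [335.6, 199.2, 192.0]
ee_rot: [0.245, 1.553, -0.235]
force: [0.8, 1.0, -0.2]
opening: 59.8
```

```bash
python3 plan.py 427 4.5 160 1.306
```

```text
t 1.28 tcp [335.6 199.2 192. ] yaw 1.265 down [ 0.006  0.006 -1.   ] q6 -1.05 F [ 0.8  1.  -0.2] op 59.8
dist [  91.4 -194.7  -32. ] dyaw 0.041 n 6
[0.52, -2.64, 2.43] -0.007
[0.52, -2.66, 2.41] -0.007
[0.52, -2.67, 2.39] -0.007
[0.52, -2.69, 2.37] -0.007
[0.52, -2.71, 2.35] -0.007
[0.52, -2.72, 2.34] -0.007
```

Emit:
apply_moves(rows=[[6,0.5,-2.7,2.4,-0.007],[6,0.5,-2.7,2.4,-0.007],[6,0.5,-2.7,2.4,-0.007],[6,0.5,-2.7,2.4,-0.007],[6,0.5,-2.7,2.4,-0.007]])

```text
t: 1.7
tcp_pos: [414.8, 26.3, 167.7]
ee_rot: [0.217, 1.548, -0.206]
force: [0.2, 1.3, 0.2]
opening: 59.9
```

Emit:
apply_moves(rows=[[5,0.5,-2.5,2.1,-0.007],[5,0,-0.3,0.3,0],[5,0,0,0,0]])

```text
t: 1.95
tcp_pos: [432.9, -14.9, 162.6]
ee_rot: [0.217, 1.546, -0.208]
force: [0.2, -0.7, 0.2]
opening: 50.2
```

```bash
python3 plan.py 427 4.5 160 1.306; python3 - <<'E'
from h import *
from bench import sense, viewer
s=sense(); f=viewer.grab_frame("wrist"); pickle.dump((f,s),open("w1.pkl","wb"))
im=f["pixels"][:,:,::-1].copy()
print(viewer.find_in("spanner",f))
r=viewer.find_in("spanner",f)
if r: print(towrld(f,r[0]["point"],s))
cv2.imwrite("pics/w1.png",cv2.resize(im,(800,600)))
E
```

```text
t 1.95 tcp [432.9 -14.9 162.6] yaw 1.3 down [ 0.015  0.004 -1.   ] q6 -1.62 F [ 0.2 -0.7  0.2] op 50.2
dist [-5.9 19.4 -2.6] dyaw 0.006 n 1
[0.26, 1.7, -1.09] -0.006
[{'point': [13.9, -21.4, 313.0], 'confidence': 0.92}]
[428.3450853    2.92817243   8.09879266]
```

View pics/w1.png

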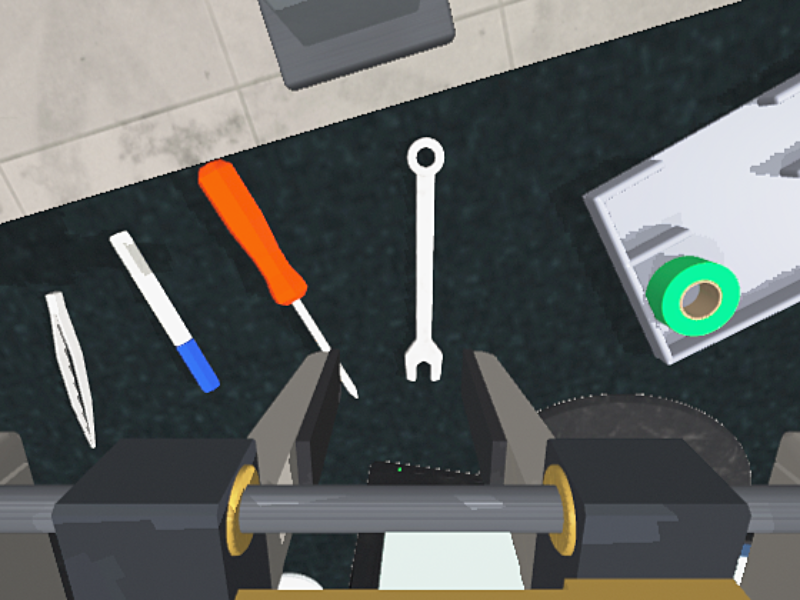

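```bash
python3 - <<'E'
from h import *
f,s=pickle.load(open("w1.pkl","rb"))
for n,uv,z in [("ring top",(427,137.5),6),("jaw tip",(424,381),6),("sh1",(425.5,190),6),("sh2",(424.5,330),6),("tw1",(55,294),5),("tw2",(94,446),5)]:
    print(n,unproj(f,np.array(uv)*.7,z,s).round(1))
E
```

```text
ring top [347.4  28.5   6. ]
jaw tip [514.4 -17.    6. ]
sh1 [378.7  19.4   6. ]
sh2 [474.5  -6.2   6. ]
tw1 [ 377.9 -250.4    5. ]
tw2 [ 499.5 -282.8    5. ]
```

```bash
python3 plan.py 430 5.3 90 1.309
```

```text
t 2.1 tcp [432.2 -12.6 162.7] yaw 1.303 down [ 0.015  0.004 -1.   ] q6 -1.62 F [-0.3  0.3 -0.1] op 50.2
dist [ -2.2  17.9 -72.7] dyaw 0.006 n 2
[3.64, 0.81, -0.39] -0.003
[3.64, 0.81, -0.39] -0.003
```

Emit:
apply_moves(rows=[[5,2.2,0.5,-0.2,-0.005],[5,2.2,0.5,-0.2,0],[5,2,0.4,-0.2,0],[5,0.6,0.1,0,0],[5,0,0,0,0]])

```text
t: 2.52
tcp_pos: [431.6, 10.4, 93.3]
ee_rot: [0.202, 1.541, -0.193]
force: [-0.9, 0.4, -0.5]
opening: 50.1
```

```bash
python3 plan.py 430 5.3 40 1.309
```

```text
t 2.52 tcp [431.6  10.4  93.3] yaw 1.319 down [ 0.021  0.003 -1.   ] q6 -1.59 F [-0.9  0.4 -0.5] op 50.1
dist [ -1.6  -5.1 -53.3] dyaw -0.01 n 2
[2.66, -0.29, -0.06] 0.005
[2.66, -0.29, -0.06] 0.005
```

Emit:
apply_moves(rows=[[5,1.8,-0.2,0,0.005],[5,1.8,-0.2,0,0.005],[5,1,-0.1,0,0],[5,0.4,0,0,0],[5,0,0,0,0]])

```text
t: 2.93
tcp_pos: [434.4, 7.9, 46.7]
ee_rot: [0.204, 1.534, -0.196]
force: [-0.4, -0.0, 0.4]
opening: 49.8
```

```bash
python3 plan.py 430 5.3 21 1.309;  python3 - <<'E'
from h import *
from bench import sense, viewer
s=sense(); f=viewer.grab_frame("wrist"); pickle.dump((f,s),open("w2.pkl","wb"))
cv2.imwrite("pics/w2.png",cv2.resize(f["pixels"][:,:,::-1],(800,600)))
E
```

```text
t 2.93 tcp [434.4   7.9  46.7] yaw 1.315 down [ 0.028  0.002 -1.   ] q6 -1.59 F [-0.4 -0.   0.4] op 49.8
dist [ -4.4  -2.6 -25.7] dyaw -0.006 n 1
[2.56, -0.38, -0.43] 0.006
```

View pics/w2.png

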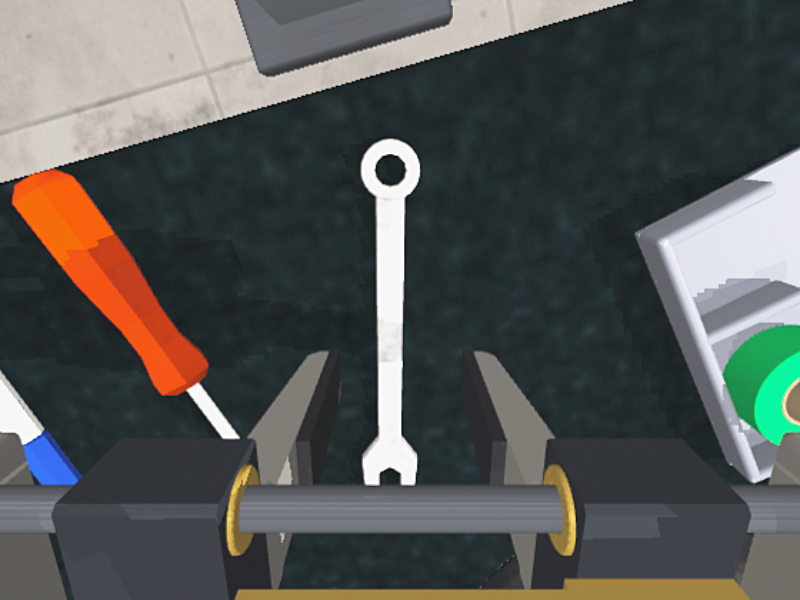

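Emit:
apply_moves(rows=[[5,1.2,-0.35,-0.4,0.006],[5,0.9,0,0,0],[5,0.3,0,0,0],[5,0,0,0,0]])

```text
t: 3.32
tcp_pos: [434.5, 4.8, 26.2]
ee_rot: [0.208, 1.525, -0.201]
force: [0.0, -0.3, 0.2]
opening: 50.1
```

```bash
python3 plan.py 430 5.3 21 1.309
```

```text
t 3.32 tcp [434.5   4.8  26.2] yaw 1.31 down [ 0.036 -0.    -0.999] q6 -1.59 F [ 0.  -0.3  0.2] op 50.1
dist [-4.5  0.5 -5.2] dyaw -0.001 n 1
[0.5, -0.07, -0.47] 0.001
```

Emit:
apply_moves(rows=[[5,0.5,0,-0.4,0],[5,0.2,0,0,0],[5,0,0,0,0]])

```text
t: 3.57
tcp_pos: [431.8, 5.7, 19.8]
ee_rot: [0.207, 1.523, -0.2]
force: [0.1, 0.1, 1.4]
opening: 50.3
```

```bash
python3 plan.py 430 5.3 21 1.309
```

```text
t 3.57 tcp [431.8   5.7  19.8] yaw 1.31 down [ 0.038 -0.001 -0.999] q6 -1.59 F [0.1 0.1 1.4] op 50.3
dist [-1.8 -0.4  1.2] dyaw -0.001 n 1
[-0.12, -0.09, -0.16] 0.001
```

Emit:
apply_moves(rows=[[0.5,-0.15,0,-0.1,0],[0.5,0,0,0,0],[0.5,0,0,0,0],[0.5,0,0,0,0],[0.5,0,0,0,0]])

```text
t: 3.98
tcp_pos: [431.6, 5.9, 22.2]
ee_rot: [0.207, 1.521, -0.2]
force: [0.1, -0.5, -0.6]
opening: 19.2
```

Emit:
apply_moves(rows=[[0.5,0,0,0,0],[0.5,0,0,0,0],[0.5,-1.0,0,0,0],[0.5,-2.0,0,0,0],[0.5,0,0,0,0]])

```text
t: 4.4
tcp_pos: [429.3, 6.2, 53.1]
ee_rot: [0.207, 1.524, -0.2]
force: [0.8, -0.5, -0.4]
opening: 10.0
```

```bash
python3 plan.py 430 5.3 90 1.309; python3 - <<'E'
from h import *
from bench import sense, viewer
s=sense(); f=viewer.grab_frame("wrist"); pickle.dump((f,s),open("w3.pkl","wb"))
cv2.imwrite("pics/w3.png",cv2.resize(f["pixels"][:,:,::-1],(800,600)))
E
```

```text
t 4.4 tcp [429.3   6.2  53.1] yaw 1.31 down [ 0.037 -0.    -0.999] q6 -1.59 F [ 0.8 -0.5 -0.4] op 10.0
dist [ 0.7 -0.9 36.9] dyaw -0.001 n 1
[-3.69, -0.04, 0.22] 0.001
```

View pics/w3.png

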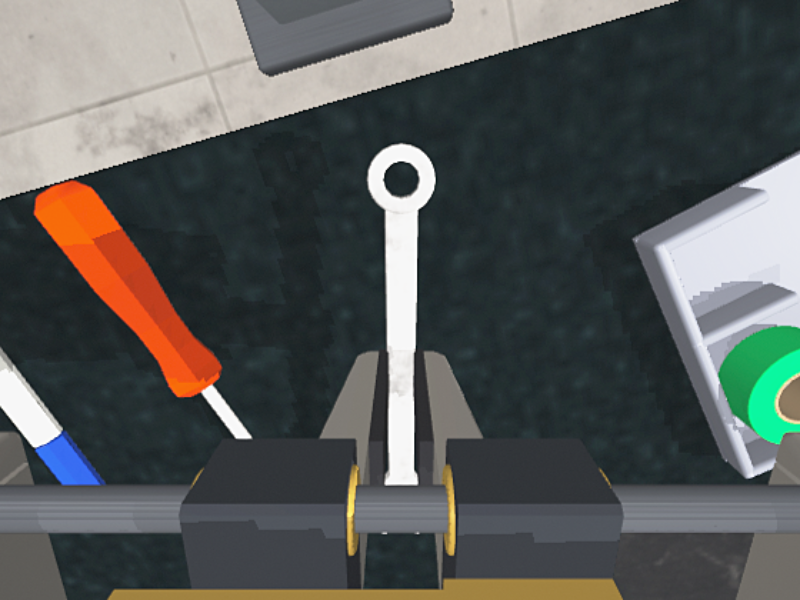

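```bash
python3 plan.py 410 120 110 1.5; echo; python3 plan.py 460 331 110 1.84
```

```text
t 4.45 tcp [428.3   6.4  51.6] yaw 1.31 down [ 0.036  0.    -0.999] q6 -1.59 F [-0.4  0.2 -1.1] op 10.1
dist [-18.3 113.6  58.4] dyaw 0.19 n 4
[-1.48, 2.64, -1.12] -0.047
[-1.48, 2.69, -1.0] -0.047
[-1.48, 2.73, -0.87] -0.047
[-1.48, 2.77, -0.74] -0.047

t 4.45 tcp [428.3   6.4  51.6] yaw 1.31 down [ 0.036  0.    -0.999] q6 -1.59 F [-0.4  0.2 -1.1] op 10.1
dist [ 31.7 324.6  58.4] dyaw 0.53 n 9
[-0.64, 3.58, -0.57] -0.059
[-0.64, 3.61, -0.36] -0.059
[-0.64, 3.62, -0.14] -0.059
[-0.64, 3.62, 0.07] -0.059
[-0.64, 3.61, 0.28] -0.059
[-0.64, 3.59, 0.5] -0.059
[-0.64, 3.56, 0.71] -0.059
[-0.64, 3.51, 0.91] -0.059
[-0.64, 3.45, 1.12] -0.059
```

Emit:
apply_moves(rows=[[0.5,-2.0,0.8,-0.5,0],[0.5,-2,2,-1.0,-0.04],[0.5,-1.4,2.7,-0.9,-0.05],[0.5,-0.5,2.7,-0.7,-0.05],[0.5,0,2.8,-0.3,-0.05]])

```text
t: 4.87
tcp_pos: [412.7, 121.9, 110.4]
ee_rot: [0.058, 1.537, -0.056]
force: [0.4, -0.8, -1.4]
opening: 10.1
```

```bash
python3 plan.py 460 331 110 1.84
```

```text
t 4.87 tcp [412.7 121.9 110.4] yaw 1.497 down [ 0.033 -0.    -0.999] q6 -1.49 F [ 0.4 -0.8 -1.4] op 10.1
dist [ 47.3 209.1  -0.4] dyaw 0.343 n 6
[0.03, 3.53, 0.53] -0.057
[0.03, 3.5, 0.73] -0.057
[0.03, 3.45, 0.93] -0.057
[0.03, 3.39, 1.12] -0.057
[0.03, 3.32, 1.32] -0.057
[0.03, 3.24, 1.5] -0.057
```

Emit:
apply_moves(rows=[[0.5,0,3.2,0.4,-0.055],[0.5,0,3.2,0.6,-0.055],[0.5,0,3.2,0.9,-0.055],[0.5,0,3.2,1.1,-0.055],[0.5,0,3.2,1.3,-0.055]])

```text
t: 5.28
tcp_pos: [446.5, 291.6, 108.7]
ee_rot: [-0.171, 1.532, 0.164]
force: [0.3, 0.0, -0.7]
opening: 9.9
```

Emit:
apply_moves(rows=[[0.5,0,1.5,0.7,-0.05],[0.5,0,0,0,0],[0.5,0,0,0,0],[0.5,0,0,0,0]])

```text
t: 5.62
tcp_pos: [448.9, 313.4, 105.5]
ee_rot: [-0.218, 1.531, 0.21]
force: [0.2, -1.3, -0.0]
opening: 10.3
```

```bash
python3 plan.py 462 332 110 1.84; python3 - <<'E'
from h import *
from bench import sense, viewer
s=sense(); f=viewer.grab_frame("wrist"); pickle.dump((f,s),open("w4.pkl","wb"))
cv2.imwrite("pics/w4.png",cv2.resize(f["pixels"][:,:,::-1],(800,600)))
E
```

```text
t 5.62 tcp [448.9 313.4 105.5] yaw 1.845 down [ 0.03  -0.001 -1.   ] q6 -1.44 F [ 0.2 -1.3 -0. ] op 10.3
dist [13.1 18.6  4.5] dyaw -0.005 n 1
[-0.42, 1.44, 1.77] 0.005
```

View pics/w4.png

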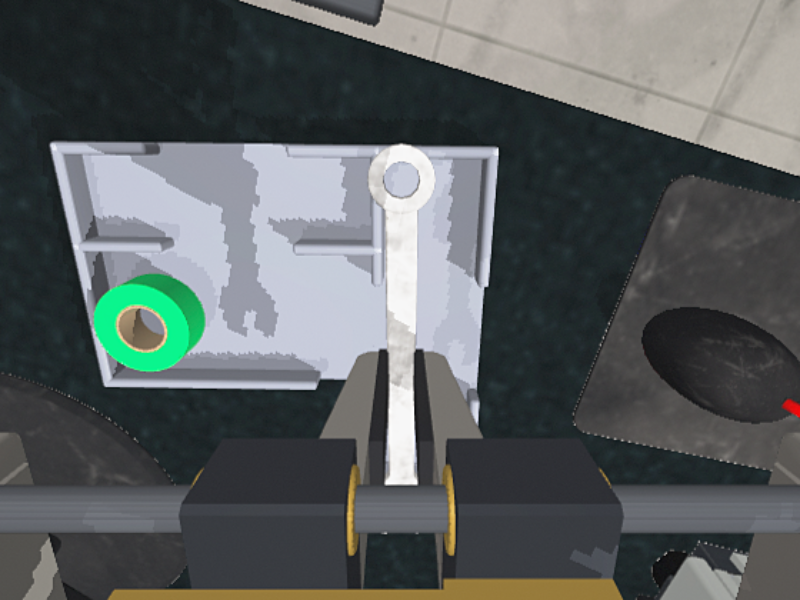

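```bash
python3 - <<'E'
from h import *
f,s=pickle.load(open("w4.pkl","rb"))
th=.268; Rm=np.array([[np.cos(th),-np.sin(th)],[np.sin(th),np.cos(th)]])
c0=np.array([462.5,332.1])-Rm@[108,-32]
for n,uv,L in [("FL",(498,149),(0,0)),("FR",(51,143),(0,-224))]:
    for z in (15,18): print(n,z,unproj(f,np.array(uv)*.7,z,s).round(1), (Rm@L+c0).round(1))
# spanner tip ring end at grip height
for z in (90,88): 
  print(unproj(f,np.array([402,144])*.7,z,s).round(1))
E
```

```text
FL 15 [354.2 336.8  15. ] [349.9 334.4]
FL 18 [354.3 336.3  18. ] [349.9 334.4]
FR 15 [412.  120.5  15. ] [409.2 118.4]
FR 18 [411.4 122.7  18. ] [409.2 118.4]
[364.8 290.6  90. ]
[364.8 290.6  88. ]
```

```bash
python3 plan.py 464.5 334 60 1.838
```

```text
t 5.67 tcp [448.8 312.9 105.3] yaw 1.844 down [ 0.029 -0.001 -1.   ] q6 -1.44 F [-0.1 -0.1 -0.5] op 9.8
dist [ 15.7  21.1 -45.3] dyaw -0.006 n 2
[2.29, 0.82, 0.98] 0.003
[2.29, 0.83, 0.98] 0.003
```

Emit:
apply_moves(rows=[[0.5,0.8,0.8,0.9,0.005],[0.5,1.2,0.8,0.9,0],[0.5,1.2,0.2,0.3,0],[0.5,0.6,0,0,0],[0.5,0,0,0,0]])

```text
t: 6.08
tcp_pos: [465.7, 330.1, 65.8]
ee_rot: [-0.207, 1.534, 0.196]
force: [0.5, -0.1, -0.9]
opening: 9.9
```

```bash
python3 plan.py 464.5 334 40 1.838
```

```text
t 6.08 tcp [465.7 330.1  65.8] yaw 1.829 down [ 0.028 -0.003 -1.   ] q6 -1.41 F [ 0.5 -0.1 -0.9] op 9.9
dist [ -1.2   3.9 -25.8] dyaw 0.009 n 1
[2.57, 0.43, -0.08] -0.009
```

Emit:
apply_moves(rows=[[0.5,1.1,0.4,0,-0.009],[0.5,0.9,0,0,0],[0.5,0.4,0,0,0],[0.5,0,0,0,0]])

```text
t: 6.42
tcp_pos: [464.4, 332.0, 39.3]
ee_rot: [-0.214, 1.535, 0.202]
force: [-0.3, -0.3, -0.9]
opening: 9.9
```

```bash
python3 plan.py 464.5 334 25 1.838;python3 - <<'E'
from h import *
from bench import sense, viewer
s=sense(); f=viewer.grab_frame("wrist"); pickle.dump((f,s),open("w5.pkl","wb"))
cv2.imwrite("pics/w5.png",cv2.resize(f["pixels"][:,:,::-1],(800,600)))
E
```

```text
t 6.42 tcp [464.4 332.   39.3] yaw 1.837 down [ 0.027 -0.004 -1.   ] q6 -1.41 F [-0.3 -0.3 -0.9] op 9.9
dist [  0.1   2.  -14.3] dyaw 0.001 n 1
[1.43, 0.21, 0.03] -0.001
```

View pics/w5.png

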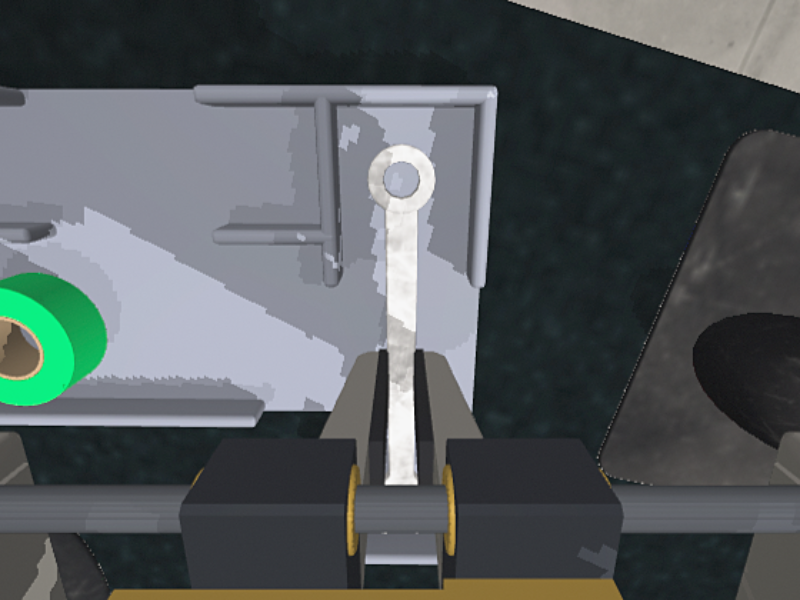

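Emit:
apply_moves(rows=[[0.5,0.6,0.1,0,0],[0.5,0.5,0,0,0],[0.5,0.2,0,0,0],[0.5,0,0,0,0]])

```text
t: 6.8
tcp_pos: [465.3, 333.4, 26.4]
ee_rot: [-0.214, 1.533, 0.202]
force: [-0.1, -0.1, 0.2]
opening: 10.2
```

```bash
python3 plan.py 464.5 334 25 1.838
```

```text
t 6.8 tcp [465.3 333.4  26.4] yaw 1.837 down [ 0.029 -0.004 -1.   ] q6 -1.41 F [-0.1 -0.1  0.2] op 10.2
dist [-0.8  0.6 -1.4] dyaw 0.001 n 1
[0.14, 0.08, -0.06] -0.001
```

Emit:
apply_moves(rows=[[0.5,0.15,0,0,0],[0.5,0,0,0,0]])

```text
t: 6.97
tcp_pos: [465.8, 333.7, 25.5]
ee_rot: [-0.214, 1.532, 0.202]
force: [-0.5, 0.1, 0.2]
opening: 10.0
```

Emit:
apply_moves(rows=[[3.5,0,0,0,0],[3.5,0,0,0,0],[3.5,0,0,0,0],[3.5,0,0,0,0]])

```text
t: 7.3
tcp_pos: [466.6, 334.1, 26.3]
ee_rot: [-0.213, 1.53, 0.203]
force: [-0.1, 0.5, -0.4]
opening: 34.0
```

Emit:
apply_moves(rows=[[3.5,-1.5,0,0,0],[3.5,-3,0,0,0],[3.5,-3,0,0,0],[3.5,-2,0,0,0],[3.5,0,0,0,0]])

```text
t: 7.72
tcp_pos: [461.8, 333.4, 122.6]
ee_rot: [-0.215, 1.535, 0.202]
force: [0.2, 0.2, -0.9]
opening: 34.9
```

```bash
python3 plan.py 400 200 120 1.6;python3 - <<'E'
from h import *
from bench import sense, viewer
s=sense(); f=viewer.grab_frame("wrist"); pickle.dump((f,s),open("w6.pkl","wb"))
cv2.imwrite("pics/w6.png",cv2.resize(f["pixels"][:,:,::-1],(800,600)))
E
```

```text
t 7.72 tcp [461.8 333.4 122.6] yaw 1.837 down [ 0.026 -0.005 -1.   ] q6 -1.41 F [ 0.2  0.2 -0.9] op 34.9
dist [ -61.8 -133.4   -2.6] dyaw -0.237 n 4
[0.04, -2.81, -2.37] 0.059
[0.04, -2.95, -2.2] 0.059
[0.04, -3.07, -2.02] 0.059
[0.04, -3.19, -1.84] 0.059
```

View pics/w6.png

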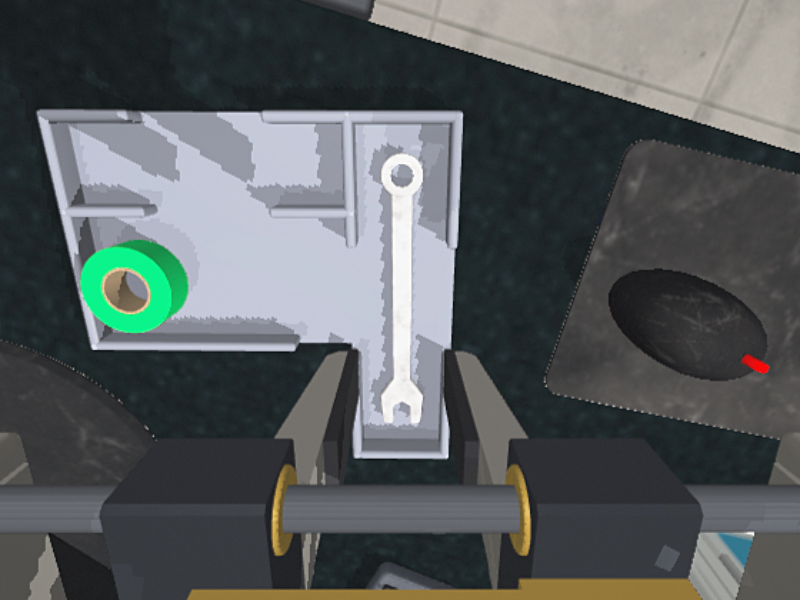

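```bash
python3 - <<'E'
from h import *
f,s=pickle.load(open("w6.pkl","rb"))
U=lambda u,v,z: unproj(f,np.array([u,v])*.7,z,s)[:2]
r=U(402,153,9); j=U(402,425,9); print("sp",r,j,np.linalg.norm(r-j),(r+j)/2, np.arctan2(*(j-r)[::-1]))
for z in (15,18):
  c=[U(463,111,z),U(38,110,z),U(447,458,z),U(355,458,z)]
  print(z,np.round(c,1).tolist())
  d=(c[2]-c[0]); print(np.linalg.norm(d),np.linalg.norm(c[1]-c[0]),np.arctan2(d[1],d[0]))
  th=np.arctan2(d[1],d[0]); Rm=np.array([[np.cos(th),-np.sin(th)],[np.sin(th),np.cos(th)]])
  ctr=(c[0]+c[2])/2+Rm@[0,-32]; print("ctr",ctr,"err",Rm.T@((r+j)/2-ctr),"front",Rm@[28,-141]+c[0])
E
```

```text
sp [381.71752248 311.4862115 ] [549.67728757 357.42128284] 174.127865292276 [465.69740503 334.45374717] 0.2669604785255431
15 [[353.1, 336.8], [411.3, 120.5], [562.5, 392.4], [579.4, 332.7]]
216.67621662340636 223.94294819015366 0.2598753560884846
ctr [466.02054884 333.67258974] err [-0.11156701  0.8379628 ] front [416.38868278 207.68890223]
18 [[353.4, 336.5], [410.9, 122.8], [560.3, 391.5], [577.0, 332.4]]
214.1412399931511 221.32295533159643 0.25987535608848455
ctr [465.08722989 333.06750685] err [0.94589513 1.1829025 ] front [416.68029243 207.40951326]
```

```bash
python3 plan.py 405 100 135 1.5
```

```text
t 7.77 tcp [461.2 333.  120.8] yaw 1.837 down [ 0.025 -0.006 -1.   ] q6 -1.41 F [ 0.3 -0.2  0. ] op 35.1
dist [ -56.2 -233.    14.2] dyaw -0.337 n 7
[-0.2, -3.0, -1.64] 0.048
[-0.2, -3.08, -1.5] 0.048
[-0.2, -3.15, -1.35] 0.048
[-0.2, -3.21, -1.2] 0.048
[-0.2, -3.26, -1.04] 0.048
[-0.2, -3.31, -0.88] 0.048
[-0.2, -3.35, -0.72] 0.048
```

Emit:
apply_moves(rows=[[4,-0.3,-2.9,-1.6,0.04],[4,-0.3,-3.1,-1.5,0.05],[4,-0.3,-3.1,-1.4,0.05],[4,-0.2,-3.2,-1.2,0.05],[4,-0.2,-3.2,-1.0,0.05]])

```text
t: 8.18
tcp_pos: [417.2, 166.9, 126.2]
ee_rot: [-0.024, 1.554, 0.015]
force: [0.6, -0.8, 0.1]
opening: 40.0
```

```bash
python3 plan.py 415 -180 135 1.31
```

```text
t 8.18 tcp [417.2 166.9 126.2] yaw 1.596 down [ 0.017 -0.006 -1.   ] q6 -1.48 F [ 0.6 -0.8  0.1] op 40.0
dist [  -2.2 -346.9    8.8] dyaw -0.286 n 10
[-0.07, -3.47, -0.11] 0.029
[-0.07, -3.47, -0.01] 0.029
[-0.07, -3.47, 0.09] 0.029
[-0.07, -3.46, 0.19] 0.029
[-0.07, -3.46, 0.29] 0.029
[-0.07, -3.45, 0.39] 0.029
[-0.07, -3.44, 0.49] 0.029
[-0.07, -3.42, 0.58] 0.029
[-0.07, -3.4, 0.68] 0.029
[-0.07, -3.38, 0.78] 0.029
```

Emit:
apply_moves(rows=[[4,-0.1,-3.4,-0.1,0.025],[4,-0.1,-3.4,0,0.025],[4,-0.1,-3.4,0.1,0.025],[4,-0.1,-3.4,0.2,0.025],[4,-0.1,-3.4,0.3,0.025]])

```text
t: 8.6
tcp_pos: [409.0, -9.5, 123.7]
ee_rot: [0.079, 1.564, -0.085]
force: [0.1, -0.1, -0.5]
opening: 39.9
```

Emit:
apply_moves(rows=[[4,-0.1,-3.4,0.4,0.025],[4,-0.1,-3.4,0.5,0.025],[4,-0.1,-3.4,0.6,0.025],[4,-0.1,-3.4,0.7,0.025],[4,-0.1,-3.4,0.7,0.025]])

```text
t: 9.02
tcp_pos: [404.6, -188.3, 121.1]
ee_rot: [0.188, 1.567, -0.185]
force: [0.5, -0.2, 0.4]
opening: 40.1
```

```bash
python3 plan.py 437 -267 140 1.31
```

```text
t 9.02 tcp [ 404.6 -188.3  121.1] yaw 1.333 down [-0.004  0.002 -1.   ] q6 -2.04 F [ 0.5 -0.2  0.4] op 40.1
dist [ 32.4 -78.7  18.9] dyaw -0.023 n 3
[-0.64, -2.3, 1.66] 0.008
[-0.64, -2.28, 1.68] 0.008
[-0.64, -2.27, 1.7] 0.008
```

Emit:
apply_moves(rows=[[4,-0.4,-2.0,1.6,0.008],[4,-0.6,-2.0,1.6,0.008],[4,-0.4,-1.2,1.2,0.005],[4,0,0,0,0],[4,0,0,0,0]])

```text
t: 9.43
tcp_pos: [430.3, -256.9, 126.3]
ee_rot: [0.219, 1.575, -0.208]
force: [-0.1, 0.2, -0.4]
opening: 40.1
```

```bash
python3 plan.py 437 -267 100 1.31;python3 - <<'E'
from h import *
from bench import sense, viewer
s=sense(); f=viewer.grab_frame("wrist"); pickle.dump((f,s),open("w7.pkl","wb"))
r=viewer.find_in("tweezers",f)
if r: print(r,towrld(f,r[0]["point"],s))
cv2.imwrite("pics/w7.png",cv2.resize(f["pixels"][:,:,::-1],(800,600)))
E
```

```text
t 9.43 tcp [ 430.3 -256.9  126.3] yaw 1.299 down [-0.013  0.009 -1.   ] q6 -2.08 F [-0.1  0.2 -0.4] op 40.1
dist [  6.7 -10.1 -26.3] dyaw 0.011 n 1
[2.61, -0.8, 0.96] -0.011
[{'point': [-5.9, -10.9, 274.6], 'confidence': 0.56}] [ 415.38315941 -257.38391892   11.75091695]
```

View pics/w7.png

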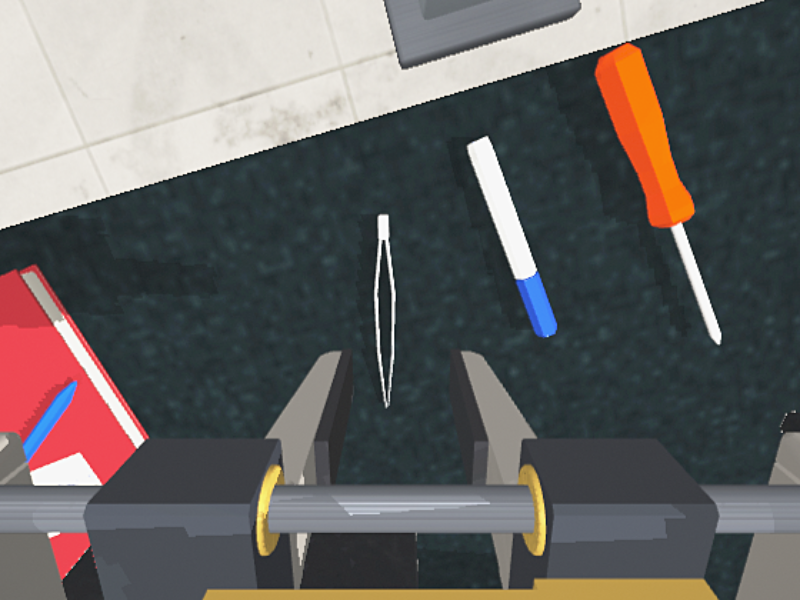

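```bash
python3 - <<'E'
from h import *
f,s=pickle.load(open("w7.pkl","rb"))
U=lambda u,v,z: unproj(f,np.array([u,v])*.7,z,s)[:2]
a=U(383.5,214,8);b=U(387,407,5); print(a,b,np.linalg.norm(a-b),(a+b)/2,np.arctan2(*(b-a)[::-1]))
E
```

```text
[ 376.13135739 -250.70709115] [ 500.53217941 -284.38673381] 128.87933445300743 [ 438.3317684  -267.54691248] -0.264396662853706
```

```bash
python3 plan.py 438.3 -267.5 70 1.307
```

```text
t 9.53 tcp [ 430.1 -256.   126.4] yaw 1.301 down [-0.013  0.009 -1.   ] q6 -2.08 F [1.2 0.3 0.2] op 40.0
dist [  8.2 -11.5 -56.4] dyaw 0.006 n 2
[2.81, -0.46, 0.59] -0.003
[2.81, -0.46, 0.59] -0.003
```

Emit:
apply_moves(rows=[[4,1.6,-0.4,0.5,-0.005],[4,1.6,-0.4,0.5,0],[4,1.5,-0.1,0.1,0],[4,0.6,0,0,0],[4,0,0,0,0]])

```text
t: 9.95
tcp_pos: [436.1, -260.6, 69.6]
ee_rot: [0.212, 1.578, -0.196]
force: [0.3, 0.4, -0.1]
opening: 39.8
```

```bash
python3 plan.py 438.3 -267.5 40 1.307
```

```text
t 9.95 tcp [ 436.1 -260.6   69.6] yaw 1.312 down [-0.015  0.012 -1.   ] q6 -2.09 F [ 0.3  0.4 -0.1] op 39.8
dist [  2.2  -6.9 -29.6] dyaw -0.005 n 1
[2.95, -0.63, 0.44] 0.005
```

Emit:
apply_moves(rows=[[4,1.3,-0.6,0.4,0.005],[4,1.1,-0.1,0.1,0],[4,0.4,0,0,0],[4,0,0,0,0]])

```text
t: 10.28
tcp_pos: [438.5, -265.5, 41.3]
ee_rot: [0.214, 1.578, -0.197]
force: [-0.3, 0.2, 0.9]
opening: 39.5
```

```bash
python3 plan.py 438.3 -267.5 23 1.307;python3 - <<'E'
from h import *
from bench import sense, viewer
s=sense(); f=viewer.grab_frame("wrist"); pickle.dump((f,s),open("w8.pkl","wb"))
cv2.imwrite("pics/w8.png",cv2.resize(f["pixels"][:,:,::-1],(800,600)))
E
```

```text
t 10.28 tcp [ 438.5 -265.5   41.3] yaw 1.31 down [-0.016  0.013 -1.   ] q6 -2.09 F [-0.3  0.2  0.9] op 39.5
dist [ -0.2  -2.  -18.3] dyaw -0.003 n 1
[1.83, -0.21, 0.06] 0.003
```

View pics/w8.png

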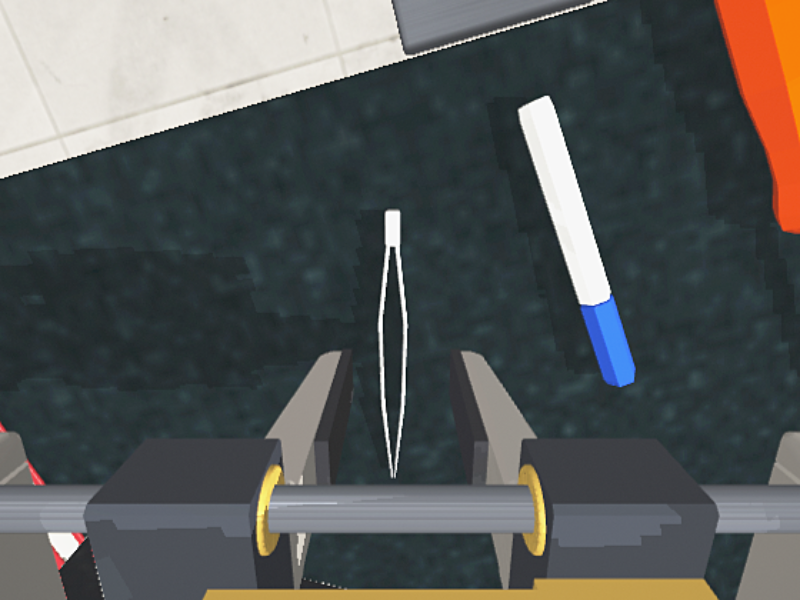

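Emit:
apply_moves(rows=[[4,0.8,-0.22,0,0.003],[4,0.8,0,0,0],[4,0.3,0,0,0],[4,0,0,0,0]])

```text
t: 10.67
tcp_pos: [438.6, -268.1, 22.8]
ee_rot: [0.214, 1.575, -0.201]
force: [-0.3, -0.4, -0.7]
opening: 40.2
```

```bash
python3 plan.py 438.3 -267.5 22 1.307
```

```text
t 10.67 tcp [ 438.6 -268.1   22.8] yaw 1.307 down [-0.013  0.01  -1.   ] q6 -2.09 F [-0.3 -0.4 -0.7] op 40.2
dist [-0.3  0.6 -0.8] dyaw -0.0 n 1
[0.08, 0.05, -0.05] 0.0
```

Emit:
apply_moves(rows=[[0.4,0.1,0,0,0],[0.4,0,0,0,0],[0.4,0,0,0,0],[0.4,0,0,0,0],[0.4,0,0,0,0]])

```text
t: 11.08
tcp_pos: [438.8, -268.4, 22.0]
ee_rot: [0.214, 1.575, -0.201]
force: [-0.6, -0.2, -0.6]
opening: 11.0
```

Emit:
apply_moves(rows=[[0.4,0,0,0,0],[0.4,0,0,0,0],[0.4,-1.0,0,0,0],[0.4,-2.0,0,0,0],[0.4,0,0,0,0]])

```text
t: 11.5
tcp_pos: [438.9, -268.3, 53.5]
ee_rot: [0.215, 1.576, -0.2]
force: [-0.2, -0.9, -0.2]
opening: 10.9
```

```bash
python3 plan.py 405 -150 120 1.31;python3 - <<'E'
from h import *
from bench import sense, viewer
s=sense(); f=viewer.grab_frame("wrist"); pickle.dump((f,s),open("w9.pkl","wb"))
cv2.imwrite("pics/w9.png",cv2.resize(f["pixels"][:,:,::-1],(800,600)))
E
```

```text
t 11.5 tcp [ 438.9 -268.3   53.5] yaw 1.307 down [-0.014  0.011 -1.   ] q6 -2.09 F [-0.2 -0.9 -0.2] op 10.9
dist [-33.9 118.3  66.5] dyaw 0.003 n 4
[-1.62, 2.65, -1.62] -0.001
[-1.62, 2.65, -1.61] -0.001
[-1.62, 2.65, -1.61] -0.001
[-1.62, 2.65, -1.61] -0.001
```

View pics/w9.png

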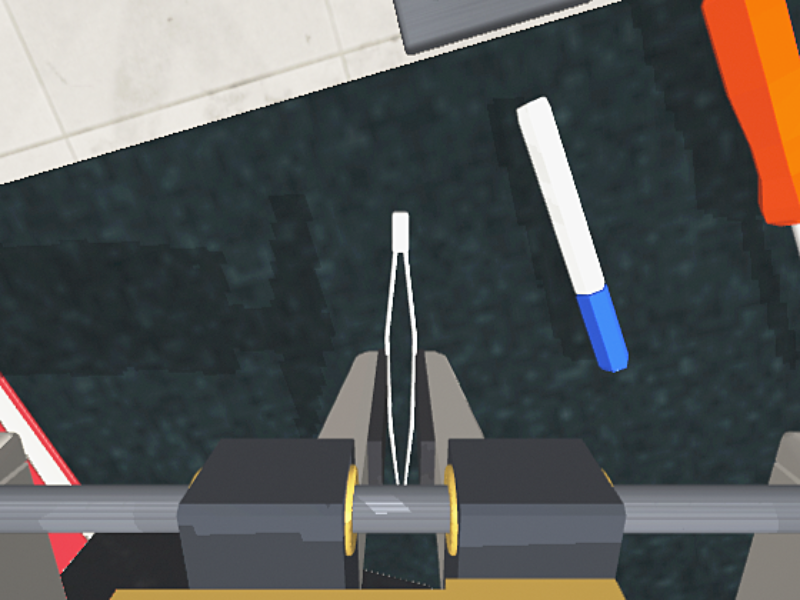

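Emit:
apply_moves(rows=[[0.4,-2.0,1.0,-0.8,0],[0.4,-2.2,2.2,-1.6,0],[0.4,-1.5,2.7,-1.6,0],[0.4,-0.5,3.2,-1.4,0],[0.4,-0.1,3.3,-1.0,0]])

```text
t: 11.97
tcp_pos: [408.2, -132.4, 117.3]
ee_rot: [0.223, 1.577, -0.206]
force: [0.5, -0.2, -0.5]
opening: 10.6
```

```bash
python3 plan.py 400 0 120 1.2; echo; python3 plan.py 405 200 120 0.265
```

```text
t 11.97 tcp [ 408.2 -132.4  117.3] yaw 1.298 down [-0.015  0.013 -1.   ] q6 -1.9 F [ 0.5 -0.2 -0.5] op 10.6
dist [ -8.2 132.4   2.7] dyaw -0.098 n 4
[-0.02, 3.13, -1.09] 0.025
[-0.02, 3.11, -1.17] 0.025
[-0.02, 3.08, -1.24] 0.025
[-0.02, 3.04, -1.32] 0.025

t 11.97 tcp [ 408.2 -132.4  117.3] yaw 1.298 down [-0.015  0.013 -1.   ] q6 -1.9 F [ 0.5 -0.2 -0.5] op 10.6
dist [ -3.2 332.4   2.7] dyaw -1.033 n 9
[0.02, 3.55, -1.03] 0.115
[0.02, 3.41, -1.43] 0.115
[0.02, 3.22, -1.81] 0.115
[0.02, 2.99, -2.17] 0.115
[0.02, 2.72, -2.49] 0.115
[0.02, 2.42, -2.79] 0.115
[0.02, 2.09, -3.05] 0.115
[0.02, 1.72, -3.27] 0.115
[0.02, 1.34, -3.44] 0.115
```

Emit:
apply_moves(rows=[[0.4,-0.1,3.1,-1.1,0.025],[0.4,-0.1,3.1,-1.2,0.03],[0.4,-0.1,3.0,-1.3,0.05],[0.4,-0.1,3.0,-1.4,0.08],[0.4,-0.1,2.8,-1.6,0.09]])

```text
t: 12.38
tcp_pos: [394.7, 38.8, 123.4]
ee_rot: [0.447, 1.543, -0.434]
force: [0.9, 0.5, 0.1]
opening: 10.3
```

```bash
python3 plan.py 410 203 110 0.265 38 0.085
```

```text
t 12.38 tcp [394.7  38.8 123.4] yaw 1.01 down [-0.014  0.012 -1.   ] q6 -1.23 F [0.9 0.5 0.1] op 10.3
dist [ 15.3 164.2 -13.4] dyaw -0.745 n 9
[0.17, 1.64, -0.82] 0.083
[0.17, 1.56, -0.96] 0.083
[0.17, 1.48, -1.08] 0.083
[0.17, 1.38, -1.2] 0.083
[0.17, 1.28, -1.31] 0.083
[0.17, 1.17, -1.41] 0.083
[0.17, 1.05, -1.5] 0.083
[0.17, 0.92, -1.58] 0.083
[0.17, 0.78, -1.65] 0.083
```

Emit:
apply_moves(rows=[[0.4,0.1,1.6,-0.8,0.083],[0.4,0.1,1.5,-1.0,0.083],[0.4,0.1,1.5,-1.1,0.083],[0.4,0.1,1.4,-1.2,0.083],[0.4,0.1,1.3,-1.3,0.083]])

```text
t: 12.8
tcp_pos: [400.0, 137.7, 116.9]
ee_rot: [0.779, 1.449, -0.773]
force: [0.3, 0.2, -0.1]
opening: 10.9
```

```bash
python3 plan.py 412 205 110 0.265 38 0.085
```

```text
t 12.8 tcp [400.  137.7 116.9] yaw 0.578 down [-0.016  0.013 -1.   ] q6 -0.55 F [ 0.3  0.2 -0.1] op 10.9
dist [12.  67.3 -6.9] dyaw -0.313 n 4
[0.19, 1.17, -1.24] 0.078
[0.19, 1.07, -1.33] 0.078
[0.19, 0.96, -1.41] 0.078
[0.19, 0.85, -1.48] 0.078
```

Emit:
apply_moves(rows=[[0.4,0.1,1.1,-1.2,0.075],[0.4,0.1,1.0,-1.3,0.075],[0.4,0.1,0.8,-1.2,0.075],[0.4,0,0,0,0.04],[0.4,0,0,0,0]])

```text
t: 13.22
tcp_pos: [405.2, 189.8, 110.8]
ee_rot: [0.987, 1.362, -0.99]
force: [-0.3, 0.3, 0.6]
opening: 10.8
```

```bash
python3 plan.py 416 207 80 0.265 38 0.085;python3 - <<'E'
from h import *
from bench import sense, viewer
s=sense(); f=viewer.grab_frame("wrist"); pickle.dump((f,s),open("w10.pkl","wb"))
cv2.imwrite("pics/w10.png",cv2.resize(f["pixels"][:,:,::-1],(800,600)))
E
```

```text
t 13.22 tcp [405.2 189.8 110.8] yaw 0.301 down [-0.02   0.013 -1.   ] q6 -0.15 F [-0.3  0.3  0.6] op 10.8
dist [ 10.8  17.2 -30.8] dyaw -0.036 n 1
[3.08, 1.58, -1.27] 0.036
```

View pics/w10.png

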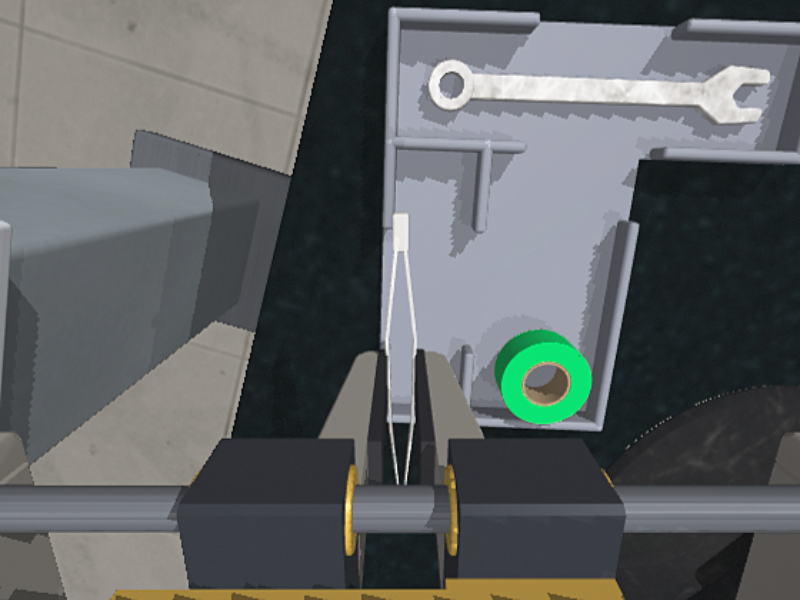

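```bash
python3 - <<'E'
from h import *
f,s=pickle.load(open("w10.pkl","rb"))
U=lambda u,v,z: unproj(f,np.array([u,v])*.7,z,s)[:2]
print("FL",U(389,9,15),"BR",U(603,431,15))
print("inner junction",U(389,142,15))
E
```

```text
FL [353.70175531 335.83670725] BR [546.11264558 155.45267546]
inner junction [371.21471817 277.89266426]
```

Emit:
apply_moves(rows=[[0.4,0.6,0.8,-0.7,0.03],[0.4,1.0,0.8,-0.7,0.01],[0.4,0.9,0.1,0,0],[0.4,0,0,0,0],[0.4,0,0,0,0]])

```text
t: 13.68
tcp_pos: [416.5, 206.7, 83.5]
ee_rot: [1.013, 1.349, -1.019]
force: [-0.0, -0.3, -0.8]
opening: 10.8
```

```bash
python3 plan.py 416 207.5 50 0.265 38 0.085
```

```text
t 13.68 tcp [416.5 206.7  83.5] yaw 0.265 down [-0.022  0.012 -1.   ] q6 -0.08 F [-0.  -0.3 -0.8] op 10.8
dist [ -0.5   0.8 -33.5] dyaw 0.0 n 1
[3.35, 0.03, -0.03] -0.0
```

Emit:
apply_moves(rows=[[0.4,1.2,0,0,0],[0.4,1.5,0,0,0],[0.4,0.7,0,0,0],[0.4,0,0,0,0],[0.4,0,0,0,0]])

```text
t: 14.1
tcp_pos: [415.9, 205.0, 49.9]
ee_rot: [1.012, 1.348, -1.018]
force: [0.7, -0.5, 0.1]
opening: 10.8
```

```bash
python3 plan.py 416 207.5 25 0.265 38 0.085;python3 - <<'E'
from h import *
from bench import sense, viewer
s=sense(); f=viewer.grab_frame("wrist"); pickle.dump((f,s),open("w11.pkl","wb"))
cv2.imwrite("pics/w11.png",cv2.resize(f["pixels"][:,:,::-1],(800,600)))
E
```

```text
t 14.1 tcp [415.9 205.   49.9] yaw 0.265 down [-0.021  0.012 -1.   ] q6 -0.09 F [ 0.7 -0.5  0.1] op 10.8
dist [  0.1   2.5 -24.9] dyaw -0.0 n 1
[2.49, 0.11, -0.2] 0.0
```

View pics/w11.png

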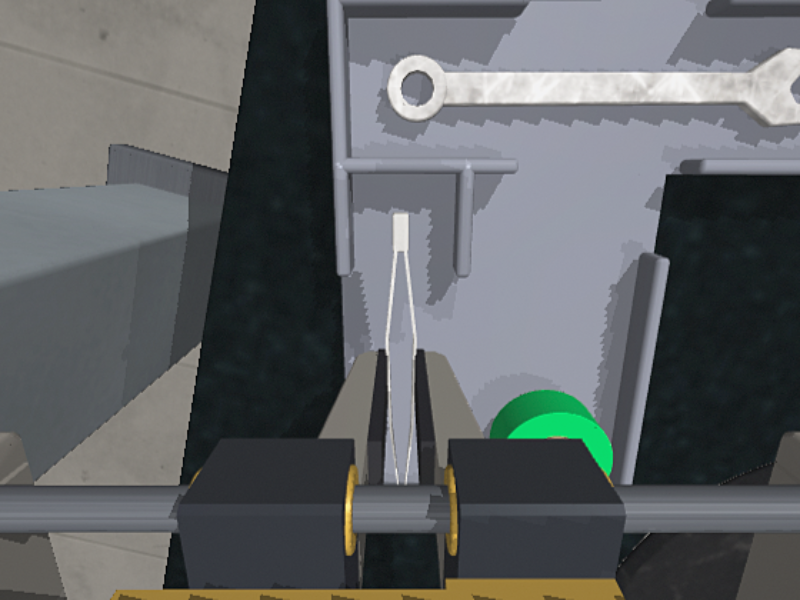

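Emit:
apply_moves(rows=[[0.4,1.0,0.1,-0.2,0],[0.4,0.9,0,0,0],[0.4,0.4,0,0,0],[0.4,0,0,0,0]])

```text
t: 14.48
tcp_pos: [417.8, 207.9, 26.9]
ee_rot: [1.015, 1.345, -1.014]
force: [-0.7, 0.2, -0.6]
opening: 11.0
```

```bash
python3 plan.py 416 207.5 25 0.265 38 0.085
```

```text
t 14.48 tcp [417.8 207.9  26.9] yaw 0.266 down [-0.016  0.013 -1.   ] q6 -0.09 F [-0.7  0.2 -0.6] op 11.0
dist [-1.8 -0.4 -1.9] dyaw -0.001 n 1
[0.2, -0.18, -0.01] 0.001
```

Emit:
apply_moves(rows=[[0.4,0.15,-0.1,0,0],[0.4,0,0,0,0]])

```text
t: 14.65
tcp_pos: [416.6, 207.7, 25.0]
ee_rot: [1.014, 1.345, -1.015]
force: [-0.5, -0.5, 0.9]
opening: 10.7
```

Emit:
apply_moves(rows=[[3,0,0,0,0],[3,0,0,0,0],[3,0,0,0,0],[3,0,0,0,0]])

```text
t: 14.98
tcp_pos: [417.1, 207.8, 25.6]
ee_rot: [1.015, 1.344, -1.014]
force: [0.8, 0.2, 0.4]
opening: 29.9
```

Emit:
apply_moves(rows=[[3,-1.5,0,0,0],[3,-3,0,0,0],[3,-3,0,0,0],[3,-2,0,0,0],[3,0,0,0,0]])

```text
t: 15.4
tcp_pos: [416.9, 206.2, 123.2]
ee_rot: [1.012, 1.348, -1.017]
force: [0.1, 0.3, 0.6]
opening: 29.8
```

```bash
python3 - <<'E'
from h import *
from bench import sense, viewer
s=sense(); f=viewer.grab_frame("wrist"); pickle.dump((f,s),open("w12.pkl","wb"))
cv2.imwrite("pics/w12.png",cv2.resize(f["pixels"][:,:,::-1],(800,600)))
f=viewer.grab_frame("scene")
cv2.imwrite("pics/s12.png",cv2.resize(f["pixels"][130:260,180:360,::-1],None,fx=4.4,fy=4.4,interpolation=cv2.INTER_CUBIC))
E
```

```text
(no output)
```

View pics/w12.png

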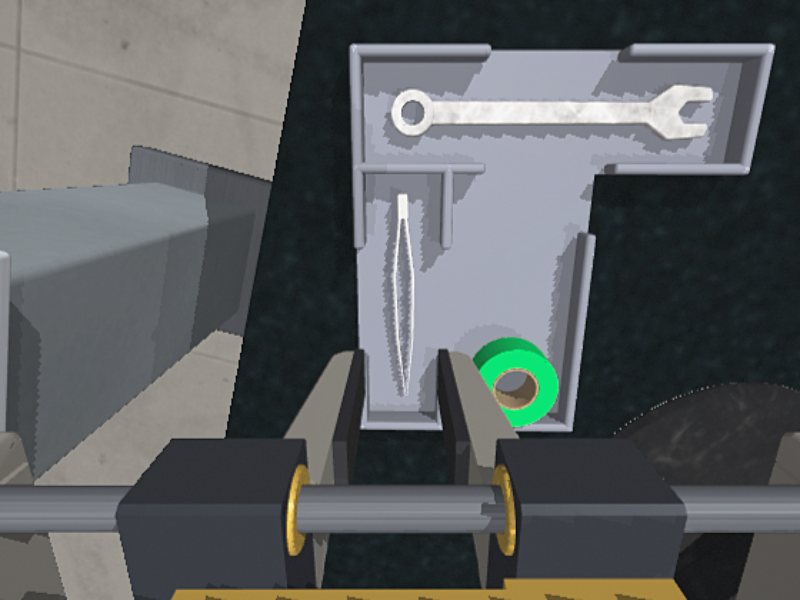

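View pics/s12.png

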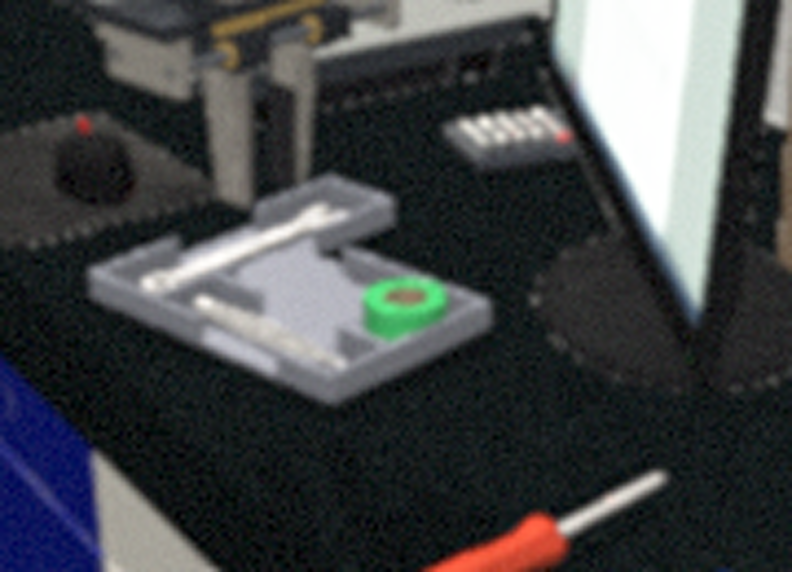

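```bash
python3 - <<'E'
from h import *
f,s=pickle.load(open("w12.pkl","rb"))
U=lambda u,v,z: unproj(f,np.array([u,v])*.7,z,s)[:2]
FL=U(350,44,15); BL=U(774,45,15); d=BL-FL; th=np.arctan2(d[1],d[0]); print(FL,BL,np.linalg.norm(d),th)
Rm=np.array([[np.cos(th),-np.sin(th)],[np.sin(th),np.cos(th)]])
a=U(402,194,11);b=U(404,396,8); t=(a+b)/2; print("tw",np.linalg.norm(a-b),Rm.T@(t-(Rm@[28,-141]+FL)),np.arctan2(*(a-b)[::-1])-np.pi/2-th)
a=U(390,111,9);b=U(713,111,9); t=(a+b)/2; print("sp",np.linalg.norm(a-b),Rm.T@(t-(Rm@[108,-32]+FL)),np.arctan2(*(b-a)[::-1])-th)
E
```

```text
[353.66339504 336.62066708] [562.20064931 392.05604825] 215.7796744441363 0.2598207633680132
tw 129.11378926591715 [0.30811494 1.07489826] 0.01667137621431758
sp 174.55799379581708 [-0.37085487  1.04864928] 0.004120387976125406
```

Both tools measure within about 1 mm and 1° of their compartment centres, and the gripper is clear, so I'm handing in.

```bash
python3 - <<'E'
from bench import bot, sense
print(bot.sign_off()); print(sense()["t"])
E
```

```text
the job is handed in; nothing more can be done
None
the job is handed in; nothing more can be done
```

Both tools are in the tray, and I handed the job in at about 15.5 s of the 59 s allowed. `sign_off` gave no verdict, as expected.

I gripped the spanner at mid-shank and laid it in the long left compartment. The tweezers were gripped at their middle, turned square and laid in the front compartment. Both were crossed to the tray at x under 0.45.

**Last checks** (final wrist picture, with the gripper open and about 100 mm above the tray):

| Tool | Along the compartment | Across the compartment | Angle error | Limits |
|---|---|---|---|---|
| Spanner | 0.4 mm off centre | 1.0 mm off centre | 0.004 rad | 20 mm / 16 mm / 0.25 rad |
| Tweezers | 1.1 mm off centre | 0.3 mm off centre | 0.017 rad | 20 mm / 20 mm / 0.30 rad |

- **Size check:** the tools measured 174.6 mm and 129.1 mm long in that picture, against 173 mm and 128 mm given, and the tray 215.8 mm against 216 mm.
- **Flatness:** I judged this by eye from the wrist and scene pictures; both tools appear to lie on the tray floor. I did not measure tilt or height.
- **Forces:** the wrist readings I saw stayed under about 2 N.

**Disagreements:**
- The top and wrist cameras differed by about 2–4 mm. I used the wrist values when placing.
- The trained network put the tweezers about 25 mm from my own measurement in one wrist picture (confidence 0.56). I used my measurement.
- The gripper drifted up to about 2° off vertical during the moves. The final pictures show no sign that this affected the placing.

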